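Hold a sample cell in the light path of a small optical bench

TASK

First slide the detector carriage along its rail towards the lamp until it is fully up against the red stop, and leave it there. Then take the green-capped cell out of the rack with the fingers touching only its two white frosted faces (never its clear faces or cap), leaving the other two cells in their places. Hold it upright in the light path above the yellow line on the rail, its middle at the height of the lamp lens, clear faces square to the beam, touching nothing but the gripper, and finish while still holding it there.

Things in the scene. Friction and masses are not known exactly. Their poses are not given: they have to be found in the camera images.
- bench: Optical bench fixed to the table: aluminium rail 400 mm long, 50 wide, top 40 above the table. Origin on the table under the rail; rail and light beam run along its y, the beam 130 mm above the table. Black lamp, 56 mm cube centred at y = +152, top at 158; its silver lens tube (38 across) ends at y = +100. Red stop at y = +12 to +23, top 53 above the table.
- carriage (a joint): Position of the detector carriage along the rail, in m, growing towards the lamp (bench +y). 0: far end. 0.13: against the red stop (hard end, its limit). It starts somewhere in 0 to 0.07. It needs about 3 N to slide and stays where it is left.
- detector_top (a point): Centre of the top of the cream detector head on the carriage, 156 mm above the table. Head: 40 mm wide (bench x), 46 long (bench y), 52 high, on a thin post above the black carriage; pinch it across its 40 mm from above, or push it. A lens ring sticks out 4 mm to the lamp side, a brass plug 12 mm behind. At the stop this point is at bench y = -13 mm. Axes as bench.
- beam (a point): The point on the light beam where the cell belongs: 130 mm above the table, at bench x = 0, y = +50 mm, straight above the yellow line across the rail. Axes are those of bench: the beam runs along y.
- rack: Grey rack fixed to the table, 50 mm (x) x 170 mm (y) x 16 mm high, with three pockets 10 mm deep in a row along its y axis, 55 mm apart, 3 mm wider than the cells. Origin under its centre on the table. The cells stand in the pockets with their axes along the rack's.
- green_cell: The cell to take: a glass cell with a small green cap, 20 mm (x, across the frosted faces) x 26 mm (y) x 52 mm high plus a 6 mm cap, 65 g give or take. Origin at the centre of its underside, z up. It stands in any of the three pockets, its underside 6 mm above the table. Clear faces: +y and -y. White frosted faces: +x and -x.
- green_cell_mid (a point): Middle of the green-capped cell, 26 mm above its underside; axes as the cell.
- green_cell_frost_a: White frosted face at the +x side of the green-capped cell: a 2 mm plate 26 mm wide, 52 mm high, origin at its centre.
- green_cell_frost_b: The same at the -x side.
- green_cell_window_a: Clear face at the +y side of the green-capped cell, 16 mm wide, 52 mm high, origin at its centre. Not to be touched.
- green_cell_window_b: The same at the -y side.
- green_cell_cap: Green cap, 13 x 18 x 6 mm, on top of that cell; origin at the centre of its underside. Not to be touched.
- blue_cell: A like cell with a blue cap, in another pocket; leave it there. Origin at the centre of its underside.
- orange_cell: A like cell with an orange cap, in another pocket; leave it there. Origin at the centre of its underside.
Things that resemble listed ones, but are neither listed nor needed, are in the scene too. What is shaped like the green_cell but black or purple is not meant.

How it is judged:
By the outcome, as a careful person would: the job done as asked, in the order asked, and still so for the second after the job is handed in, while the arm keeps its last pose, push and grip.
It also fails if it takes over 54 s, if anything falls off the work surface, if the arm or the gripper's body presses on something with over 40 N, if the wrist force passes 120 N, or if a joint passes its speed limit or range.

ROBOT

A 6-joint arm with a two-finger parallel gripper is mounted at the origin on the work surface. World frame = base frame: x ahead of the robot, y to its left, z up, the work surface at z = 0. Lengths are in mm, angles in degrees, forces in N, time in s.
With the tool pointing down it reaches from about 300 to 850 mm from the base axis. Payload 4.2 kg.
Tool frame: the origin (TCP) lies at the very end of the fingers, on their centre line; the grasp point (between the pads) lies 19 mm behind it; z points along the fingers, y is the direction in which the jaws open and shut (so a half turn about z gives the same grasp; the last joint's range is limited). The gripper opens to 91 mm and grips with 3 to 60 N. Pads are 32 mm wide; open, the fingers measure 118 mm over their backs; the gripper's body (76 mm by 178 mm) begins 60 mm behind the grasp point.
Start: joints at [-69.901, 18.312, 89.639, -0, 72.044, -1.146], TCP at [208.362, -535.937, 213.976] pointing down, gripper open.
Joint ranges: [-177.97, 177.97], [-48.28, 115.42], [12.27, 149.76], [-77.06, 257.06], [2.81, 150.46], [-146.56, 146.56]. Speed limits (degrees/s): [147.25, 147.25, 180, 180, 180, 180].

INTERFACE

Orientations are given as [roll, pitch, yaw] about the fixed x, y, z axes, in that order (R = Rz(yaw) Ry(pitch) Rx(roll)).
In Python, from workcell import telemetry, grab_frame, job gives the robot as it stands.
- The arm moves only by the tool drive_tool, never from a script. Its argument "moves" is a list of rows, each an object of numbers: "claw": the closure, from -1 (fully open) to 1 (shut); "dx", "dy", "dz": the shift along the tool's x, y, z in units of 20 mm (1.0 is 20 mm); "yaw": the turn about the tool's z in units of 0.15 rad (1.0 is 0.15 rad). In form: [{"claw": .., "dx": .., "dy": .., "dz": .., "yaw": ..}, ...]. A call has 1 to 5 rows; each row shifts and turns the pose as measured when the row begins, along the tool's axes as they then stand; what a row does not reach is not made up. A row lasts 1/8 s, in which the tool goes at most 62.5 mm and 10.7 degrees, less where a joint would pass 70% of its speed; a pose out of reach is approached as far as the arm can. A call with a number of a shift or a turn outside -1 to 1 is refused whole. A call with a gripper value outside its range is refused whole. The fingers move at their own pace and stop on an object; "grip_force" is the grip in N (left out, the last holds). Time passes only in rows, so rows that do not move let the fingers close. It gives the time, the measured TCP pose, the force and the opening at its end, in the units of the state.
- telemetry.state(): the state, without advancing time (a new reading comes with each control period).
- grab_frame(name): name is "scene" or "top"; returns a dict with "color" (400x640x3 uint8, blue, green, red), "vertical_fov" (degrees; the focal length in pixels is half the picture's height over the tangent of half this angle, whatever the lens; pixels are square), "cx", "cy" (the principal point, pixels), "dist" ([k1, k2, p1, p2, k3] as OpenCV has them; the pictures are not rectified), "pose" (4x4, takes a point from camera to world coordinates). Camera axes: x right, y down, z forward; pixel columns grow to the right and rows downward; lengths in mm; the calibration is good to about 2 mm. A picture is of the moment at which its call begins. There is no depth.
- job.job_done(): hands the job in, once; it reports no verdict.
The state is a dict: "time_s": time; "qpos": joint angles; "qvel": joint speeds; "effort": joint torques, N m; "ee_pos": TCP position; "ee_rot": TCP orientation; "force": force on the tool from outside, world axes, zero at the start; "torque": the same for the moment, N m; "gripper_width": finger opening in mm.
Only numpy, scipy, OpenCV 4.12 (cv2) and the standard library are available. Lean on these libraries where they do the work, as an engineer would, in place of code of your own. Each camera call takes 0.05 s, during which the arm holds its last target.

## Working session

There is one attempt and no reset: what is moved stays moved. The work goes in short steps, Python scripts to look and compute and a tool call to move; the robot and the scene stay as the last step left them, time stands still between calls to the robot, and variables do not carry over. Pictures are saved under pics/ and viewed, and the job is handed in when it is done.

Besides the shell and the picture viewer there is one more tool, called after "Emit:" by a JSON object that holds its "method" and its "body". drive_tool: Moves the arm, as the interface text tells. Its arguments: {"type":"object","properties":{"moves":{"type":"array"},"grip_force":{"type":"number"}},"required":["moves"]}

```bash
ls; mkdir -p pics
python3 - <<'E'
from workcell import telemetry, grab_frame
import cv2,pickle
print(telemetry.state())
for n in("scene","top"):
    f=grab_frame(n); cv2.imwrite(f"pics/{n}0.png",f["color"]); pickle.dump(f,open(f"pics/{n}0.pkl","wb"))
    print({k:v for k,v in f.items() if k!="color"})
E
```

```text
pics
{'time_s': 0.0, 'qpos': array([-6.99009719e+01,  1.83506638e+01,  8.97067219e+01, -7.83065094e-04,
        7.20443871e+01, -1.14633442e+00]), 'qvel': array([ 0.00315525, -0.02191036,  0.11237772, -0.05421393,  0.01702772,
       -0.09286019]), 'effort': array([-1.10987126e-03, -4.12462807e+01, -2.31974065e+01,  7.22593954e-02,
        4.55880084e-02, -1.45615868e-04]), 'ee_pos': array([ 208.17468499, -535.44177574,  213.12794831]), 'ee_rot': array([-1.79898233e+02, -1.29171538e-03,  2.12456034e+01]), 'force': array([ 0.17646868, -0.93880995, -0.14962009]), 'torque': array([ 0.00021311, -0.02493617,  0.04191057]), 'gripper_width': 91.21804328517146}
{'vertical_fov': 49.29228047916423, 'cx': 322.4217695044729, 'cy': 204.54145833057504, 'dist': array([-0.02414728,  0.        ,  0.        ,  0.        ,  0.        ]), 'pose': array([[ 5.26028716e-01,  7.27143278e-01, -4.41085529e-01,
         8.32927108e+02],
       [ 8.50364592e-01, -4.41656150e-01,  2.86041790e-01,
        -2.03868354e+02],
       [ 1.31852278e-02, -5.25549711e-01, -8.50660714e-01,
         6.88159339e+02],
       [ 0.00000000e+00,  0.00000000e+00,  0.00000000e+00,
         1.00000000e+00]])}
{'vertical_fov': 51.64834301835883, 'cx': 315.42592193524206, 'cy': 199.80371634122048, 'dist': array([-0.08366872,  0.        ,  0.        ,  0.        ,  0.        ]), 'pose': array([[ 2.25811619e-01, -9.49473914e-01,  2.17964216e-01,
         3.66324193e+02],
       [-9.74169741e-01, -2.20444528e-01,  4.89645382e-02,
        -5.06864906e+01],
       [ 1.55846699e-03, -2.23390905e-01, -9.74727693e-01,
         8.65914586e+02],
       [ 0.00000000e+00,  0.00000000e+00,  0.00000000e+00,
         1.00000000e+00]])}
```

View pics/scene0.png

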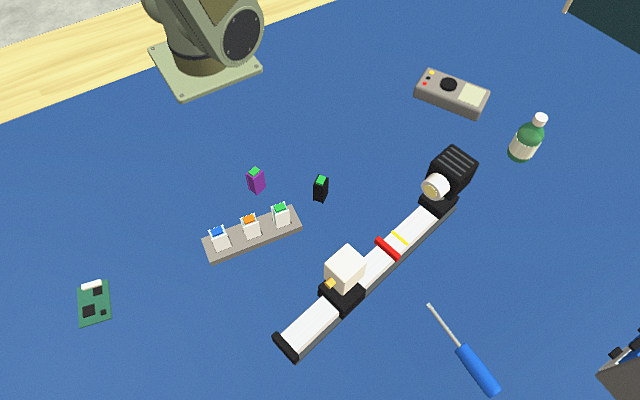

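View pics/top0.png

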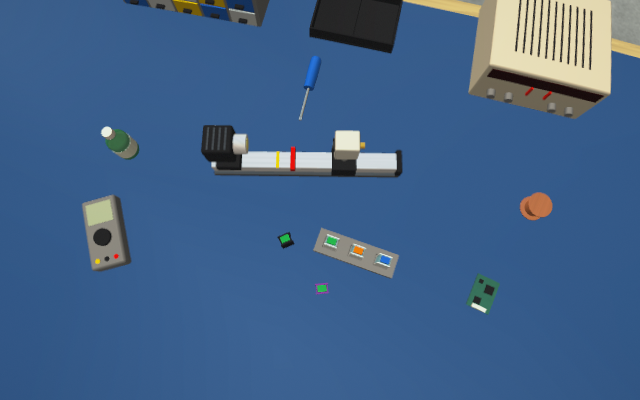

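Run:
```python
import cv2
def crop(n,x0,y0,x1,y1,s,o):
    im=cv2.imread(f"pics/{n}0.png")[y0:y1,x0:x1]
    cv2.imwrite(f"pics/{o}.png",cv2.resize(im,None,fx=s,fy=s,interpolation=cv2.INTER_CUBIC))
crop("top",200,115,410,185,3.8,"c1")
crop("top",300,220,410,285,7,"c2")
crop("scene",190,190,310,270,6.5,"c3")
crop("scene",265,140,485,370,2.6,"c4")
```

```text
(no output)
```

View pics/c1.png

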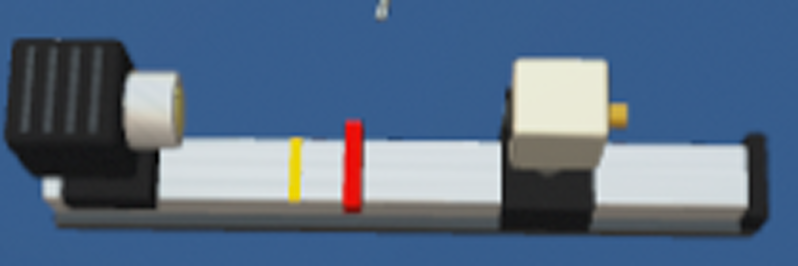

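View pics/c2.png

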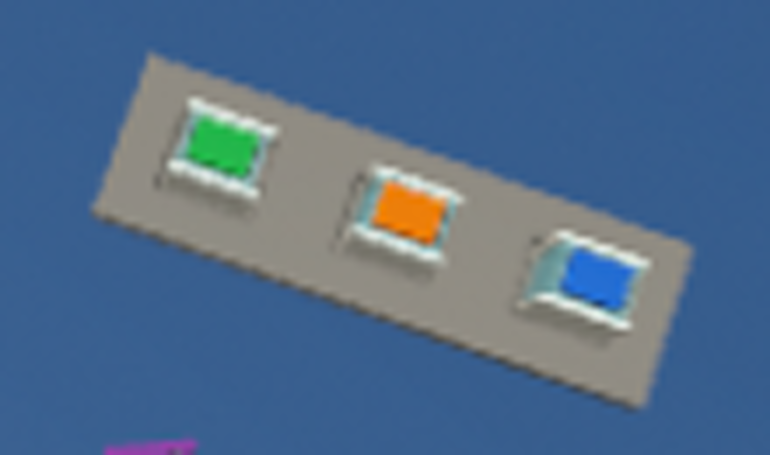

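View pics/c3.png

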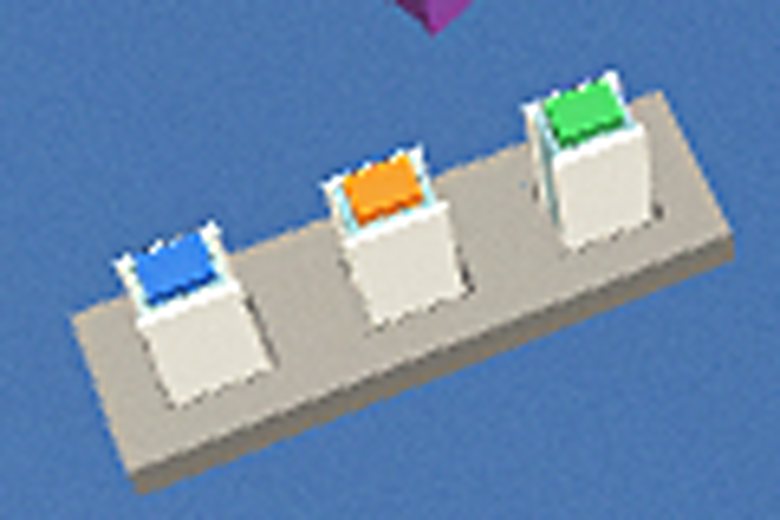

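View pics/c4.png

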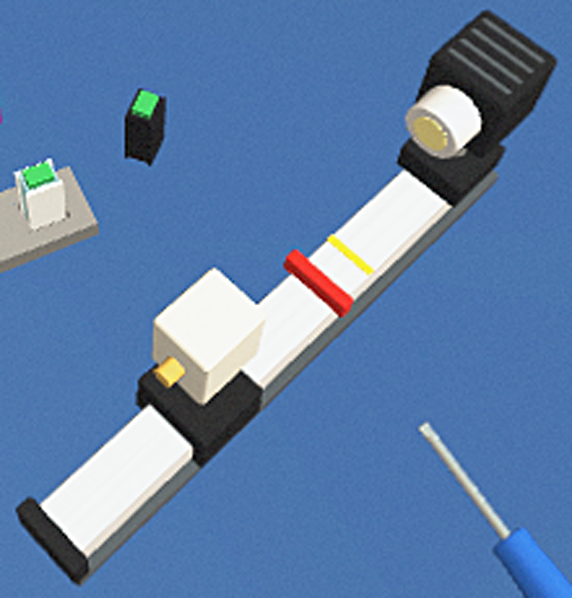

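```bash
cat > h.py <<'E'
import numpy as np,cv2,pickle
from scipy.optimize import least_squares
def load(n): return pickle.load(open(f"pics/{n}.pkl","rb"))
def proj(f,P):
    T=np.linalg.inv(f["pose"]); h=f["color"].shape[0]
    fl=h/2/np.tan(np.radians(f["vertical_fov"]/2))
    K=np.array([[fl,0,f["cx"]],[0,fl,f["cy"]],[0,0,1]])
    return cv2.projectPoints(np.asarray(P,float).reshape(-1,1,3),cv2.Rodrigues(T[:3,:3])[0],T[:3,3],K,f["dist"])[0].reshape(-1,2)
def place(p,L):
    c,s=np.cos(p[2]),np.sin(p[2]); L=np.asarray(L,float)
    return np.c_[p[0]+c*L[:,0]-s*L[:,1],p[1]+s*L[:,0]+c*L[:,1],L[:,2]]
E
cat > fit.py <<'E'
from h import *
S,T=load("scene0"),load("top0")
pc=lambda a,s,o:np.array(a)/s+np.array(o)
# bench
c1=lambda a:pc(a,3.8,(200,115)); c4=lambda a:pc(a,2.6,(265,140))
c2=lambda a:pc(a,7,(300,220)); c3=lambda a:pc(a,6.5,(190,190))
yel=[[25,50,40],[-25,50,40]]
head=[[20,23,156],[20,-23,156],[-20,-23,156],[-20,23,156]]
def off(L,d): L=np.array(L,float); L[:,1]+=d; return L
oT=c1([(296,138),(294,201),(512,60),(607,60),(608,139),(511,137),(200,139),(740,145),(170,203),(740,210)])
oS=c4([(331,238),(371,272),(265,321),(214,268),(154,325),(206,358),(404,176),(50,500),(190,448)])
def loc(p):
    d=-143+p[3]
    a=np.r_[yel,off(head,d)]
    LT=np.r_[a,[[25,p[4],40],[25,p[5],40],[-25,p[6],40],[-25,p[7],40]]]
    LS=np.r_[yel,off(head,d)[[3,0,1,2]],[[25,p[8],40],[25,p[9],40],[-25,p[10],40]]]
    return LT,LS
def r(p):
    LT,LS=loc(p)
    return np.r_[proj(T,place(p,LT))-oT,proj(S,place(p,LS))-oS].ravel()
s=least_squares(r,[550,-70,0,30,70,-150,100,-150,90,-150,-80],x_scale=[10,10,.1,10]+[10]*7,loss="soft_l1")
print("bench",s.x[:2],np.degrees(s.x[2]),"q",s.x[3]);print(r(s.x).reshape(-1,2).round(1).tolist())
b=s.x
print("beam",place(b,[[0,50,130]]),"head",place(b,[[0,-143+b[3],156]]))
# rack
oT=c2([(148,52),(692,243),(95,212)]);oS=c3([(72,318),(660,92),(733,238),(133,475)])
# local corners: world +x = image up in top; +y = left
A,B,C,D=[25,85,16],[25,-85,16],[-25,-85,16],[-25,85,16]
LT=[A,B,D]; LS=[C,D,A,B]
def r2(p): return np.r_[proj(T,place(p,LT))-oT,proj(S,place(p,LS))-oS].ravel()
s=least_squares(r2,[370,-120,-.3],x_scale=[10,10,.1]);print("rack",s.x[:2],np.degrees(s.x[2]),r2(s.x).reshape(-1,2).round(1).tolist())
for g in(55,0,-55):print(g,place(s.x,[[0,g,0]]))
oT=c2([(190,99),(277,130),(258,197),(170,164)]);oS=c3([(525,106),(614,73),(646,128),(556,160)])
A,B,C,D=[10,13,58],[10,-13,58],[-10,-13,58],[-10,13,58]
LT=[A,B,C,D];LS=[C,D,A,B]
s=least_squares(r2,[420,-120,-.3],x_scale=[10,10,.1]);print("cell",s.x[:2],np.degrees(s.x[2]),r2(s.x).reshape(-1,2).round(1).tolist())
E
python3 fit.py
```

```text
bench [626.12025318  38.36914801] 12.143047276883912 q 55.76555636720228
[[0.2, -2.1], [-0.2, 4.0], [-0.1, 0.3], [-0.1, 0.8], [-0.1, 0.6], [0.1, 0.7], [0.0, -2.7], [0.0, -2.0], [-0.0, 3.0], [-0.0, 3.5], [15.9, 15.0], [-22.0, -17.3], [-22.6, -24.2], [18.4, 15.5], [17.2, 16.0], [-24.2, -17.2], [3.4, 23.7], [3.1, 29.7], [-2.1, -40.0]]
beam [[615.60259675  87.25042155 130.        ]] head [[644.47029132 -46.91346602 156.        ]]
rack [ 468.83084572 -112.8849037 ] -6.530648356926491 [[-0.6, -0.9], [-0.4, -1.0], [-1.1, -1.2], [-0.7, -0.0], [-0.4, -0.3], [-0.5, -0.8], [-1.3, 0.1]]
55 [[475.08625278 -58.24178993   0.        ]]
0 [[ 468.83084572 -112.8849037     0.        ]]
-55 [[ 462.57543866 -167.52801747    0.        ]]
cell [474.17341242 -58.28961661] -5.835693031178869 [[-0.8, -0.6], [-0.7, -0.8], [-1.2, -0.8], [-1.2, -0.3], [-1.1, 0.1], [-0.7, -0.4], [-0.9, 0.2], [-1.3, 1.0]]
```

```bash
sed -i 's/^pc=.*/pc=lambda a,s,o:(np.array(a)+.5)\/s-.5+np.array(o)/; s/LS=np.r_\[yel,.*/LS=np.r_[yel[::-1],off(head,d)[[0,3,2,1]],[[-25,p[8],40],[-25,p[9],40],[25,p[10],40]]]/' fit.py; python3 fit.py
```

```text
bench [630.92252473  40.46317648] 11.3763989428349 q 54.95917804157303
[[0.3, -4.3], [-0.4, 1.7], [0.3, -1.5], [0.3, -0.7], [-0.0, -1.0], [0.2, -1.2], [0.0, -5.3], [0.0, -2.8], [-0.0, 0.3], [-0.0, 2.7], [-3.3, -2.3], [3.7, 4.2], [1.4, -2.4], [-0.2, -1.7], [-1.7, -2.6], [-0.5, 5.6], [-1.7, -4.7], [-1.8, -8.7], [2.0, 3.3]]
beam [[621.05984802  89.48080196 130.        ]] head [[648.288888   -45.84786429 156.        ]]
rack [ 468.40866332 -112.71015722] -6.573443779265117 [[-0.2, -0.4], [-0.1, -0.3], [-0.8, -0.6], [-0.3, 0.1], [-0.0, -0.1], [-0.1, -0.6], [-0.9, 0.2]]
55 [[474.70488272 -58.07173099   0.        ]]
0 [[ 468.40866332 -112.71015722    0.        ]]
-55 [[ 462.11244392 -167.34858346    0.        ]]
cell [473.88865157 -58.01761715] -5.831194123349834 [[-0.6, -0.1], [-0.5, -0.3], [-0.9, -0.2], [-1.0, 0.2], [-0.6, 0.3], [-0.2, -0.2], [-0.4, 0.4], [-0.8, 1.2]]
```

```bash
python3 - <<'E'
s=open('fit.py').read()
s=s.replace("def loc(p):","def loc(p):\n    yel=[[p[11],50,40],[-p[11],50,40]];w=p[12]")
s=s.replace("[[25,p[4],40],[25,p[5],40],[-25,p[6],40],[-25,p[7],40]]","[[w,p[4],40],[w,p[5],40],[-w,p[6],40],[-w,p[7],40]]")
s=s.replace("[[-25,p[8],40],[-25,p[9],40],[25,p[10],40]]","[[-w,p[8],40],[-w,p[9],40],[w,p[10],40]]")
s=s.replace("-150,-80],x_scale=[10,10,.1,10]+[10]*7","-150,-80,20,22],x_scale=[10,10,.1,10]+[10]*9").replace('"q",s.x[3])','"q",s.x[3:])')
open('fit.py','w').write(s)
E
python3 fit.py|head -4
```

```text
bench [629.80049692  40.78157279] 12.302220773846098 q [  54.29234365  102.84240655 -197.66275271  117.77014549 -196.58492316
  122.71124111 -193.37965748 -114.24291394   17.42249689   16.85215048]
[[-0.3, -0.1], [-0.4, -1.0], [0.2, -1.5], [0.2, -1.1], [0.2, -1.4], [0.4, -1.2], [0.0, -0.4], [0.0, -0.1], [0.0, -2.1], [0.0, -2.0], [-0.6, -0.2], [-0.3, 0.2], [1.5, -2.5], [-0.4, -1.5], [-1.5, -2.0], [-0.0, 5.9], [-1.1, -1.4], [-0.7, -0.7], [-0.7, -0.8]]
beam [[619.14708411  89.63343863 130.        ]] head [[648.70128257 -45.88911773 156.        ]]
```

Run:
```python
import cv2
im=cv2.imread("pics/scene0.png")[235:320,310:380]
cv2.imwrite("pics/c5.png",cv2.resize(im,None,fx=7,fy=7,interpolation=cv2.INTER_CUBIC))
```

```text
(no output)
```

View pics/c5.png

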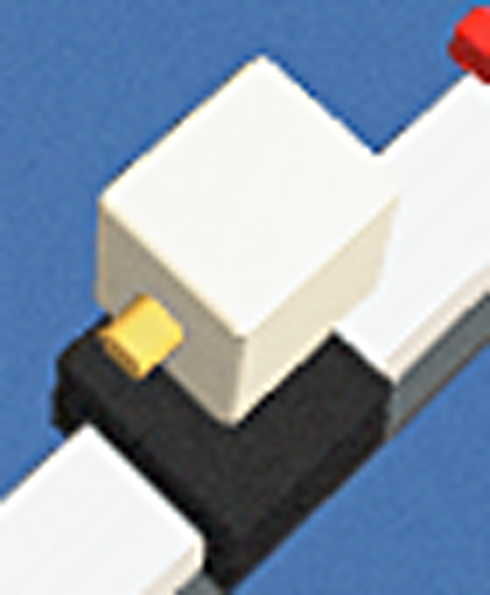

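```bash
python3 - <<'E'
s=open('fit.py').read()
s=s.replace("(265,321),(214,268),(154,325),(206,358),","(0,0),(0,0),(0,0),(0,0),")
s=s.replace("def loc(p)","oS[2:6]=pc([(399,197),(262,54),(99,197),(243,338)],7,(310,235))\ndef loc(p)",1)
open('fit.py','w').write(s)
E
python3 fit.py
```

```text
bench [629.80954926  40.7845595 ] 12.288250873659985 q [  54.43547399  102.84682664 -197.65779799  117.76662305 -196.58916994
  122.69384008 -193.38201757 -114.23800351   17.41731747   16.85234529]
[[-0.3, -0.2], [-0.4, -1.0], [0.1, -1.5], [0.1, -1.1], [0.1, -1.4], [0.4, -1.2], [0.0, -0.4], [0.0, -0.1], [0.0, -2.1], [0.0, -2.0], [-0.6, -0.2], [-0.2, 0.2], [1.6, -2.1], [-0.3, -1.1], [-1.2, -0.1], [-0.3, 0.3], [-1.1, -1.4], [-0.7, -0.8], [-0.7, -0.8]]
beam [[619.16804786  89.63902141 130.        ]] head [[648.6587398  -45.75088574 156.        ]]
rack [ 468.40866332 -112.71015722] -6.573443779265117 [[-0.2, -0.4], [-0.1, -0.3], [-0.8, -0.6], [-0.3, 0.1], [-0.0, -0.1], [-0.1, -0.6], [-0.9, 0.2]]
55 [[474.70488272 -58.07173099   0.        ]]
0 [[ 468.40866332 -112.71015722    0.        ]]
-55 [[ 462.11244392 -167.34858346    0.        ]]
cell [473.88865157 -58.01761715] -5.831194123349834 [[-0.6, -0.1], [-0.5, -0.3], [-0.9, -0.2], [-1.0, 0.2], [-0.6, 0.3], [-0.2, -0.2], [-0.4, 0.4], [-0.8, 1.2]]
```

```bash
cat >> fit.py <<'E'
print('----')
oT=c1([(296,138),(294,201),(512,60),(607,60),(608,139),(511,137)])
oS=np.r_[c4([(331,238),(371,272)]),pc([(399,197),(262,54),(99,197),(243,338)],7,(310,235))]
def rr(p,a=1,b=1):
    y=[[p[4],50,40],[-p[4],50,40]];H=off(head,-143+p[3])
    return np.r_[a*(proj(T,place(p,np.r_[y,H])+[*p[5:7],0])-oT),b*(proj(S,place(p,np.r_[y[::-1],H[[0,3,2,1]]])+[*p[7:9],0])-oS),np.reshape(p[5:9],(2,2))/2].ravel()
for a,b in((1,1),(1,0),(0,1)):
    s=least_squares(rr,[630,40,.2,54,18,0,0,0,0],x_scale=[10,10,.1,10,10,2,2,2,2],args=(a,b));p=s.x
    print(p[:2],np.degrees(p[2]),p[3:],place(p,[[0,50,130],[0,-143+p[3],156]]).round(1).tolist());print(rr(p).reshape(-1,2).round(1).tolist())
E
python3 fit.py | sed -n '/---/,$p'
```

```text
----
[629.37467696  40.64793802] 12.060080468992052 [54.25148771 17.45965994 -1.2880599  -0.08290184  1.28803557  0.08291226] [[618.9, 89.5, 130.0], [647.9, -46.1, 156.0]]
[[-0.4, 0.5], [-0.5, -0.3], [0.2, -0.5], [0.2, -0.0], [0.1, -0.2], [0.3, -0.2], [-0.3, 0.3], [0.1, 0.7], [1.6, -1.6], [-0.2, -0.7], [-1.2, 0.2], [-0.4, 0.8], [-0.6, -0.0], [0.6, 0.0]]
[628.2313915   39.66991881] 11.849128029124417 [5.55457822e+01 1.82935557e+01 4.34852257e-06 1.69656879e-06
 0.00000000e+00 0.00000000e+00] [[618.0, 88.6, 130.0], [646.2, -45.9, 156.0]]
[[0.1, 0.1], [-0.1, 0.1], [0.0, -0.3], [0.0, 0.2], [-0.1, -0.0], [0.1, -0.0], [-1.9, -0.8], [-0.8, 0.3], [0.5, -3.3], [-1.2, -2.4], [-2.3, -1.7], [-1.6, -1.2], [0.0, 0.0], [0.0, 0.0]]
[630.48739653  41.43999476] 12.199676795743965 [ 5.32780434e+01  1.69806159e+01 -1.32966318e-21  9.66004924e-21
  2.45506728e-05  5.88383658e-05] [[619.9, 90.3, 130.0], [649.4, -46.3, 156.0]]
[[-0.5, -0.4], [-0.6, -1.6], [0.5, -1.8], [0.5, -1.4], [0.5, -1.7], [0.7, -1.6], [0.2, 0.2], [0.1, 0.2], [1.6, -1.4], [-0.3, -0.5], [-1.2, 0.5], [-0.3, 1.0], [-0.0, 0.0], [0.0, 0.0]]
```

```bash
cat > plan.py <<'E'
import sys,numpy as np
from workcell import telemetry
from scipy.spatial.transform import Rotation as R
def plan(tx,ty,tz,yaw,n=5,cap=1.0):
    s=telemetry.state();p=s["ee_pos"].copy();y=s["ee_rot"][2]
    print("t%.2f"%s["time_s"],p.round(1),s["ee_rot"].round(2),"F",s["force"].round(1),"w%.1f"%s["gripper_width"])
    t=np.array([tx,ty,tz])
    for i in range(n):
        M=R.from_euler("xyz",[180,0,y],degrees=True).as_matrix()
        d=M.T@(t-p)/20; m=max(1,np.abs(d).max()/cap); d=(d/m).round(2)
        dy=(yaw-y+180)%360-180; w=round(float(np.clip(-np.radians(dy)/.15,-1,1)),2)
        print("dx %.2f dy %.2f dz %.2f yaw %.2f"%(*d,w))
        p=p+M@d*20; y-=np.degrees(w*.15)
    print("left",(t-p).round(1))
if __name__=="__main__": plan(*map(float,sys.argv[1:5]),*map(int,sys.argv[5:6]))
E
python3 plan.py 648 -46 216 102.06
```

```text
t0.10 [ 208.2 -535.5  213.2] [-179.91   -0.     21.25] F [-0.2  1.  -0.4] w91.3
dx 1.00 dy -0.51 dz -0.00 yaw -1.00
dx 1.00 dy -0.33 dz -0.00 yaw -1.00
dx 1.00 dy -0.17 dz -0.00 yaw -1.00
dx 1.00 dy -0.02 dz -0.00 yaw -1.00
dx 1.00 dy 0.13 dz -0.00 yaw -1.00
left [370.5 412.    2.8]
```

Emit:
{"method": "drive_tool", "body": {"moves": [{"claw": -1,"dx": 1,"dy": -0.5,"dz": 0,"yaw": -1},{"claw": -1,"dx": 1,"dy": -0.33,"dz": 0,"yaw": -1},{"claw": -1,"dx": 1,"dy": -0.17,"dz": 0,"yaw": -1},{"claw": -1,"dx": 1,"dy": 0,"dz": 0,"yaw": -1},{"claw": -1,"dx": 1,"dy": 0.13,"dz": 0,"yaw": -1}], "grip_force": 15}}

```text
time_s: 0.72
ee_pos: [277.6, -455.3, 210.6]
ee_rot: [-179.7, -0.3, 65.5]
force: [0.4, -0.4, 0.4]
gripper_width: 91.4
```

```bash
python3 plan.py 648 -46 216 102.06 10
```

```text
t0.72 [ 277.6 -455.3  210.6] [-179.7    -0.25   65.46] F [ 0.4 -0.4  0.4] w91.4
dx 1.00 dy 0.32 dz -0.01 yaw -1.00
dx 1.00 dy 0.49 dz -0.01 yaw -1.00
dx 1.00 dy 0.69 dz -0.01 yaw -1.00
dx 1.00 dy 0.95 dz -0.01 yaw -1.00
dx 0.78 dy 1.00 dz -0.01 yaw -0.26
dx 0.72 dy 1.00 dz -0.01 yaw 0.00
dx 0.72 dy 1.00 dz -0.01 yaw 0.00
dx 0.72 dy 1.00 dz -0.01 yaw 0.00
dx 0.72 dy 1.00 dz -0.01 yaw 0.00
dx 0.72 dy 1.00 dz -0.01 yaw 0.00
left [206.7 228.7   3.4]
```

Emit:
{"method": "drive_tool", "body": {"moves": [{"claw": -1,"dx": 1,"dy": 0.35,"dz": -0.1,"yaw": -1},{"claw": -1,"dx": 1,"dy": 0.5,"dz": -0.1,"yaw": -1},{"claw": -1,"dx": 1,"dy": 0.7,"dz": -0.1,"yaw": -1},{"claw": -1,"dx": 1,"dy": 0.95,"dz": -0.1,"yaw": -1},{"claw": -1,"dx": 0.8,"dy": 1,"dz": -0.1,"yaw": -0.25}]}}

```text
time_s: 1.35
ee_pos: [359.7, -361.1, 218.9]
ee_rot: [-179.8, -0.7, 103.2]
force: [0.4, -0.8, 0.5]
gripper_width: 90.9
```

Emit:
{"method": "drive_tool", "body": {"moves": [{"claw": -1,"dx": 0.72,"dy": 1,"dz": -0.05,"yaw": 0},{"claw": -1,"dx": 0.72,"dy": 1,"dz": -0.05,"yaw": 0},{"claw": -1,"dx": 0.72,"dy": 1,"dz": -0.05,"yaw": 0},{"claw": -1,"dx": 0.72,"dy": 1,"dz": -0.05,"yaw": 0},{"claw": -1,"dx": 0.72,"dy": 1,"dz": -0.05,"yaw": 0}]}}

```text
time_s: 1.98
ee_pos: [442.1, -263.9, 222.6]
ee_rot: [-179.6, -0.8, 103.2]
force: [0.1, -0.2, 0.2]
gripper_width: 90.6
```

```bash
python3 plan.py 648 -46 216 102.06 10
```

```text
t1.98 [ 442.1 -263.9  222.6] [-179.64   -0.84  103.24] F [ 0.1 -0.2  0.2] w90.6
dx 0.66 dy 1.00 dz 0.03 yaw 0.14
dx 0.69 dy 1.00 dz 0.03 yaw -0.00
dx 0.69 dy 1.00 dz 0.03 yaw -0.00
dx 0.69 dy 1.00 dz 0.03 yaw -0.00
dx 0.69 dy 1.00 dz 0.03 yaw -0.00
dx 0.69 dy 1.00 dz 0.02 yaw -0.00
dx 0.69 dy 1.00 dz 0.03 yaw -0.00
dx 0.69 dy 1.00 dz 0.02 yaw -0.00
dx 0.69 dy 1.00 dz 0.03 yaw -0.00
dx 0.69 dy 1.00 dz 0.02 yaw -0.00
left [39.4 41.4 -1.2]
```

Emit:
{"method": "drive_tool", "body": {"moves": [{"claw": -1,"dx": 0.69,"dy": 1,"dz": 0,"yaw": 0.14},{"claw": -1,"dx": 0.69,"dy": 1,"dz": 0,"yaw": 0},{"claw": -1,"dx": 0.69,"dy": 1,"dz": 0,"yaw": 0},{"claw": -1,"dx": 0.69,"dy": 1,"dz": 0,"yaw": 0},{"claw": -1,"dx": 0.69,"dy": 1,"dz": 0,"yaw": 0}]}}

```text
time_s: 2.6
ee_pos: [526.4, -171.4, 220.9]
ee_rot: [-179.4, -1.0, 102.0]
force: [0.6, 0.5, 0.8]
gripper_width: 91.1
```

Emit:
{"method": "drive_tool", "body": {"moves": [{"claw": -1,"dx": 0.69,"dy": 1,"dz": 0,"yaw": 0},{"claw": -1,"dx": 0.69,"dy": 1,"dz": 0,"yaw": 0},{"claw": -1,"dx": 0.69,"dy": 1,"dz": 0,"yaw": 0},{"claw": -1,"dx": 0.69,"dy": 1,"dz": 0,"yaw": 0},{"claw": -1,"dx": 0.69,"dy": 1,"dz": 0,"yaw": 0}]}}

```text
time_s: 3.22
ee_pos: [612.5, -78.8, 219.0]
ee_rot: [-179.2, -1.1, 102.0]
force: [-0.2, 0.0, 0.3]
gripper_width: 91.1
```

```bash
python3 plan.py 648 -46 216 102.06 5
```

```text
t3.23 [612.5 -78.8 219. ] [-179.21   -1.06  101.99] F [-0.2  0.   0.3] w91.1
dx 0.60 dy 1.00 dz 0.07 yaw -0.01
dx 0.59 dy 1.00 dz 0.07 yaw 0.00
dx 0.05 dy 0.08 dz 0.01 yaw 0.00
dx -0.00 dy -0.00 dz 0.00 yaw 0.00
dx -0.00 dy -0.00 dz 0.00 yaw 0.00
left [-0.  -0.1 -0. ]
```

Emit:
{"method": "drive_tool", "body": {"moves": [{"claw": -1,"dx": 0.6,"dy": 1,"dz": 0,"yaw": 0},{"claw": -1,"dx": 0.6,"dy": 0.95,"dz": 0,"yaw": 0},{"claw": -1,"dx": 0,"dy": 0,"dz": 0,"yaw": 0}]}}

```text
time_s: 3.6
ee_pos: [649.0, -43.2, 218.1]
ee_rot: [-179.2, -1.1, 102.1]
force: [0.2, 0.6, 0.2]
gripper_width: 91.1
```

```bash
python3 plan.py 648 -46 131 102.06 5;python3 - <<'E'
from workcell import grab_frame
import cv2,pickle
for n in("scene","top"):
    f=grab_frame(n); cv2.imwrite(f"pics/{n}1.png",f["color"]); pickle.dump(f,open(f"pics/{n}1.pkl","wb"))
a=cv2.imread("pics/scene1.png")[100:370,240:500]
b=cv2.imread("pics/top1.png")[70:200,200:420]
cv2.imwrite("pics/d1.png",cv2.resize(a,None,fx=2.2,fy=2.2)); cv2.imwrite("pics/d2.png",cv2.resize(b,None,fx=3.6,fy=3.6))
E
```

```text
t3.60 [649.  -43.2 218.1] [-179.18   -1.07  102.12] F [0.2 0.6 0.2] w91.1
dx -0.03 dy -0.02 dz 1.00 yaw 0.01
dx -0.03 dy -0.02 dz 1.00 yaw -0.00
dx -0.03 dy -0.02 dz 1.00 yaw -0.00
dx -0.03 dy -0.01 dz 1.00 yaw -0.00
dx -0.00 dy -0.01 dz 0.36 yaw -0.00
left [ 0.1 -0.1  0.1]
```

View pics/d1.png

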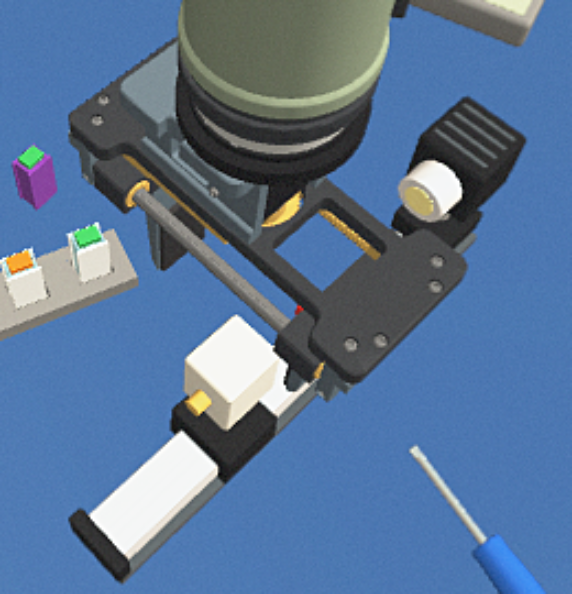

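View pics/d2.png

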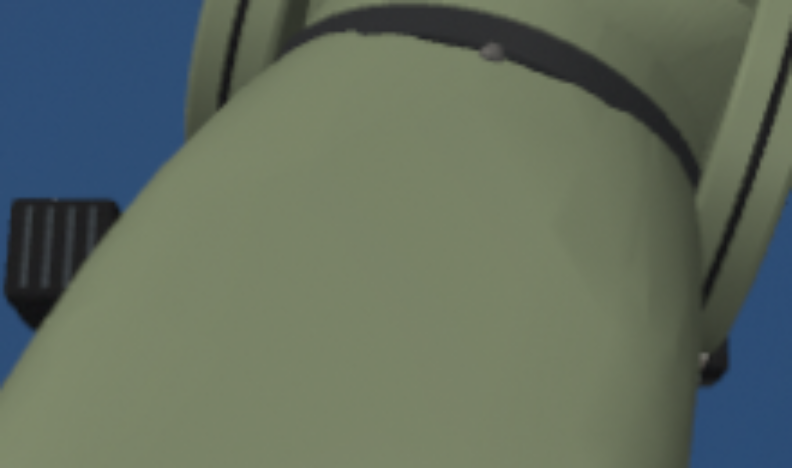

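Emit:
{"method": "drive_tool", "body": {"moves": [{"claw": -1,"dx": -0.03,"dy": -0.02,"dz": 1,"yaw": 0},{"claw": -1,"dx": -0.03,"dy": -0.02,"dz": 1,"yaw": 0},{"claw": -1,"dx": -0.03,"dy": -0.02,"dz": 1,"yaw": 0},{"claw": -1,"dx": -0.03,"dy": 0,"dz": 0.9,"yaw": 0},{"claw": -1,"dx": 0,"dy": 0,"dz": 0.3,"yaw": 0}]}}

```text
time_s: 4.32
ee_pos: [643.0, -50.2, 134.3]
ee_rot: [-179.2, -0.9, 101.8]
force: [-0.9, -0.4, -0.4]
gripper_width: 91.4
```

```bash
python3 plan.py 648 -46 131 102.06 2;python3 - <<'E'
from workcell import grab_frame
import cv2,pickle
f=grab_frame("scene")
a=f["color"][170:320,280:440]
cv2.imwrite("pics/d3.png",cv2.resize(a,None,fx=3.8,fy=3.8))
E
```

```text
t4.33 [643.  -50.2 134.3] [-179.17   -0.91  101.79] F [-0.9 -0.4 -0.4] w91.4
dx 0.15 dy 0.29 dz 0.17 yaw -0.03
dx 0.00 dy -0.00 dz -0.00 yaw -0.00
left [-0.   0.   0.1]
```

View pics/d3.png

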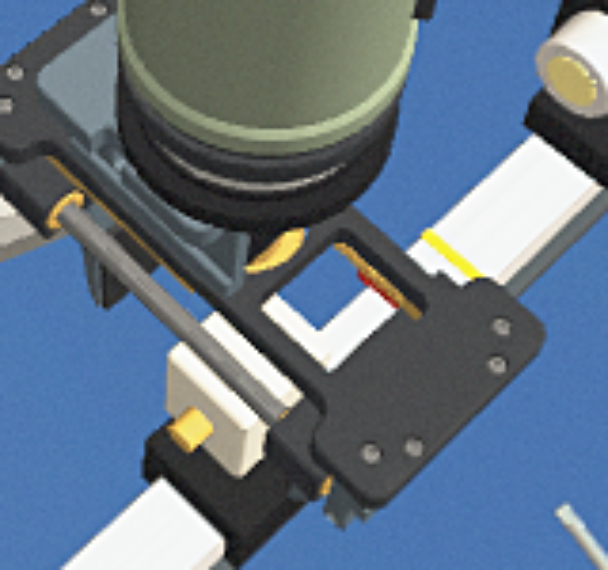

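Emit:
{"method": "drive_tool", "body": {"moves": [{"claw": -1,"dx": 0.15,"dy": 0.29,"dz": 0.1,"yaw": 0},{"claw": -1,"dx": 0,"dy": 0,"dz": 0,"yaw": 0},{"claw": 1,"dx": 0,"dy": 0,"dz": 0,"yaw": 0},{"claw": 1,"dx": 0,"dy": 0,"dz": 0,"yaw": 0},{"claw": 1,"dx": 0,"dy": 0,"dz": 0,"yaw": 0}], "grip_force": 15}}

```text
time_s: 5.0
ee_pos: [649.6, -46.2, 134.7]
ee_rot: [-179.4, -0.8, 101.8]
force: [-0.2, -0.4, 0.7]
gripper_width: 63.7
```

Emit:
{"method": "drive_tool", "body": {"moves": [{"claw": 1,"dx": 0,"dy": 0,"dz": 0,"yaw": 0},{"claw": 1,"dx": 0,"dy": 0,"dz": 0,"yaw": 0},{"claw": 1,"dx": 0,"dy": 0,"dz": 0,"yaw": 0}]}}

```text
time_s: 5.38
ee_pos: [649.2, -46.2, 134.8]
ee_rot: [-179.4, -0.8, 101.8]
force: [-1.0, -0.7, 0.3]
gripper_width: 40.1
```

Emit:
{"method": "drive_tool", "body": {"moves": [{"claw": 1,"dx": 0.5,"dy": 0,"dz": 0,"yaw": 0},{"claw": 1,"dx": 0.6,"dy": 0,"dz": 0,"yaw": 0},{"claw": 1,"dx": 0.6,"dy": 0,"dz": 0,"yaw": 0},{"claw": 1,"dx": 0.6,"dy": 0,"dz": 0,"yaw": 0},{"claw": 1,"dx": 0.5,"dy": 0,"dz": 0,"yaw": 0}]}}

```text
time_s: 6.0
ee_pos: [637.1, 10.1, 134.8]
ee_rot: [-179.3, -0.6, 101.9]
force: [-0.0, -3.3, -1.4]
gripper_width: 40.1
```

```bash
python3 plan.py 633.5 27.9 134 102.06 5
```

```text
t6.00 [637.1  10.1 134.8] [-179.34   -0.6   101.87] F [-0.  -3.3 -1.4] w40.1
dx 0.91 dy 0.01 dz 0.04 yaw -0.02
dx -0.00 dy -0.00 dz 0.00 yaw -0.00
dx -0.00 dy -0.00 dz 0.00 yaw -0.00
dx -0.00 dy -0.00 dz 0.00 yaw -0.00
dx -0.00 dy -0.00 dz 0.00 yaw -0.00
left [-0.  -0.1 -0. ]
```

Emit:
{"method": "drive_tool", "body": {"moves": [{"claw": 1,"dx": 0.4,"dy": 0,"dz": 0,"yaw": 0},{"claw": 1,"dx": 0.3,"dy": 0,"dz": 0,"yaw": 0},{"claw": 1,"dx": 0.15,"dy": 0,"dz": 0,"yaw": 0},{"claw": 1,"dx": 0.15,"dy": 0,"dz": 0,"yaw": 0}]}}

```text
time_s: 6.5
ee_pos: [633.2, 27.8, 134.9]
ee_rot: [-179.3, -0.1, 102.0]
force: [2.6, -13.2, -2.7]
gripper_width: 40.2
```

Emit:
{"method": "drive_tool", "body": {"moves": [{"claw": 1,"dx": 0.15,"dy": 0,"dz": 0,"yaw": 0}]}}

```text
time_s: 6.62
ee_pos: [633.2, 27.9, 134.9]
ee_rot: [-179.3, 0.2, 102.0]
force: [1.4, -10.3, -2.1]
gripper_width: 40.0
```

Emit:
{"method": "drive_tool", "body": {"moves": [{"claw": 1,"dx": 0.15,"dy": 0,"dz": 0,"yaw": 0}]}}

```text
time_s: 6.75
ee_pos: [633.2, 27.9, 134.9]
ee_rot: [-179.3, 0.5, 102.1]
force: [2.1, -9.5, -1.8]
gripper_width: 39.8
```

Emit:
{"method": "drive_tool", "body": {"moves": [{"claw": 1,"dx": 0.1,"dy": 0,"dz": 0,"yaw": 0},{"claw": 1,"dx": 0,"dy": 0,"dz": 0,"yaw": 0},{"claw": -1,"dx": 0,"dy": 0,"dz": 0,"yaw": 0},{"claw": -1,"dx": 0,"dy": 0,"dz": 0,"yaw": 0},{"claw": -1,"dx": 0,"dy": 0,"dz": 0,"yaw": 0}]}}

```text
time_s: 7.38
ee_pos: [633.2, 29.8, 135.5]
ee_rot: [-179.4, 0.4, 101.9]
force: [0.0, -0.8, 0.9]
gripper_width: 66.9
```

Emit:
{"method": "drive_tool", "body": {"moves": [{"claw": -1,"dx": 0,"dy": 0,"dz": 0,"yaw": 0},{"claw": -1,"dx": 0,"dy": 0,"dz": 0,"yaw": 0},{"claw": -1,"dx": 0,"dy": 0,"dz": 0,"yaw": 0}]}}

```text
time_s: 7.75
ee_pos: [633.2, 30.3, 135.7]
ee_rot: [-179.4, 0.4, 101.9]
force: [0.9, -0.8, -0.4]
gripper_width: 90.9
```

Emit:
{"method": "drive_tool", "body": {"moves": [{"claw": -1,"dx": 0,"dy": 0,"dz": -0.5,"yaw": 0},{"claw": -1,"dx": 0,"dy": 0,"dz": -1,"yaw": 0},{"claw": -1,"dx": 0,"dy": 0,"dz": -1,"yaw": 0},{"claw": -1,"dx": 0,"dy": 0,"dz": -1,"yaw": 0}]}}

```text
time_s: 8.25
ee_pos: [633.2, 30.9, 208.0]
ee_rot: [-179.3, 0.4, 101.9]
force: [-0.2, 0.3, -0.4]
gripper_width: 91.0
```

```bash
python3 plan.py 474 -58 130 83.6 10
```

```text
t8.25 [633.2  30.9 208. ] [-179.29    0.39  101.91] F [-0.2  0.3 -0.4] w91.0
dx -0.31 dy -1.00 dz 0.45 yaw 1.00
dx -0.48 dy -1.00 dz 0.47 yaw 1.00
dx -0.69 dy -1.00 dz 0.52 yaw 0.13
dx -0.72 dy -1.00 dz 0.53 yaw 0.00
dx -0.71 dy -1.00 dz 0.53 yaw 0.00
dx -0.72 dy -1.00 dz 0.52 yaw 0.00
dx -0.71 dy -1.00 dz 0.53 yaw 0.00
dx -0.48 dy -0.67 dz 0.35 yaw 0.00
dx -0.00 dy -0.00 dz -0.00 yaw 0.00
dx -0.00 dy -0.00 dz -0.00 yaw 0.00
left [-0.1 -0.1  0. ]
```

Emit:
{"method": "drive_tool", "body": {"moves": [{"claw": -1,"dx": -0.31,"dy": -1,"dz": 0,"yaw": 1},{"claw": -1,"dx": -0.48,"dy": -1,"dz": 0,"yaw": 1},{"claw": -1,"dx": -0.7,"dy": -1,"dz": 0,"yaw": 0.13},{"claw": -1,"dx": -0.72,"dy": -1,"dz": 0.2,"yaw": 0},{"claw": -1,"dx": -0.72,"dy": -1,"dz": 0.3,"yaw": 0}]}}

```text
time_s: 8.88
ee_pos: [532.0, -26.5, 205.5]
ee_rot: [179.9, 0.5, 83.1]
force: [-0.6, -0.6, -0.9]
gripper_width: 91.2
```

```bash
python3 plan.py 474 -58 130 83.6 6
```

```text
t8.88 [532.  -26.5 205.5] [179.86   0.51  83.06] F [-0.6 -0.6 -0.9] w91.2
dx -0.51 dy -0.71 dz 1.00 yaw -0.06
dx -0.50 dy -0.72 dz 1.00 yaw -0.00
dx -0.50 dy -0.72 dz 1.00 yaw -0.00
dx -0.39 dy -0.55 dz 0.77 yaw -0.00
dx 0.00 dy -0.00 dz 0.00 yaw -0.00
dx 0.00 dy -0.00 dz 0.00 yaw -0.00
left [-0.   0.1 -0.1]
```

Emit:
{"method": "drive_tool", "body": {"moves": [{"claw": -1,"dx": -0.5,"dy": -0.75,"dz": 0.7,"yaw": -0.06},{"claw": -1,"dx": -0.5,"dy": -0.75,"dz": 0.7,"yaw": 0},{"claw": -1,"dx": -0.5,"dy": -0.7,"dz": 0.7,"yaw": 0},{"claw": -1,"dx": -0.4,"dy": -0.55,"dz": 0.7,"yaw": 0},{"claw": -1,"dx": 0,"dy": 0,"dz": 0,"yaw": 0}]}}

```text
time_s: 9.5
ee_pos: [471.4, -60.3, 152.5]
ee_rot: [179.5, 0.5, 83.5]
force: [-0.6, 0.1, -0.1]
gripper_width: 91.0
```

```bash
python3 plan.py 474 -58 80 83.6 6
python3 - <<'E'
from workcell import grab_frame
import cv2,pickle
f=grab_frame("scene")
cv2.imwrite("pics/e1.png",f["color"][130:330,180:470].repeat(1,0) if 0 else cv2.resize(f["color"][130:330,180:470],None,fx=2.7,fy=2.7))
f=grab_frame("top")
cv2.imwrite("pics/e2.png",cv2.resize(f["color"][100:290,190:430],None,fx=3,fy=3))
E
```

```text
t9.50 [471.4 -60.3 152.5] [179.49   0.51  83.5 ] F [-0.6  0.1 -0.1] w91.0
dx 0.04 dy 0.03 dz 1.00 yaw -0.01
dx 0.03 dy 0.03 dz 1.00 yaw -0.00
dx 0.03 dy 0.03 dz 1.00 yaw -0.00
dx 0.03 dy 0.03 dz 0.63 yaw -0.00
dx -0.00 dy -0.00 dz -0.00 yaw -0.00
dx -0.00 dy -0.00 dz -0.00 yaw -0.00
left [-0.1 -0.1  0.1]
```

View pics/e1.png

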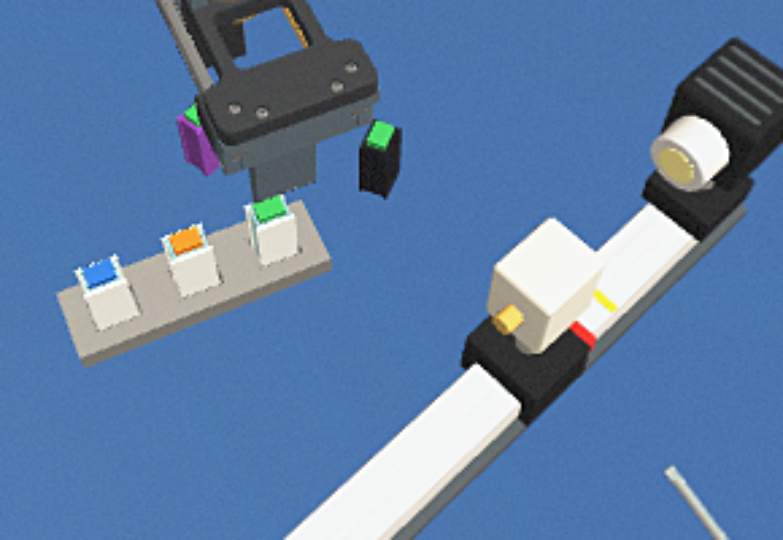

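View pics/e2.png

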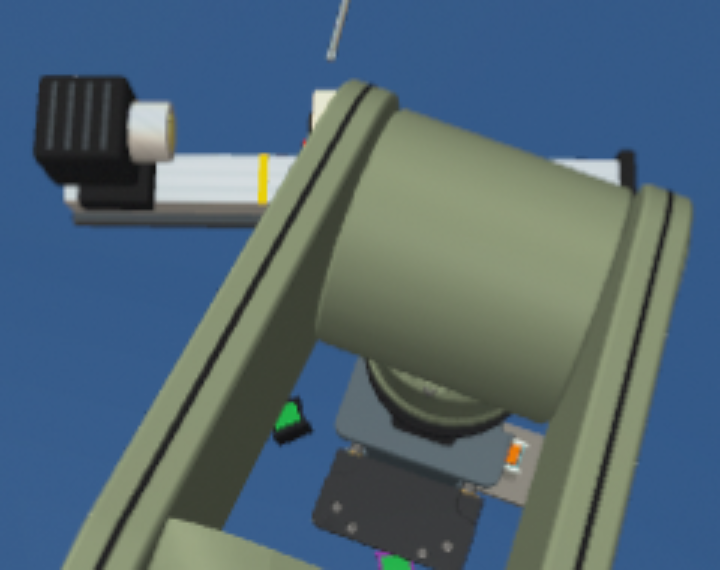

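Emit:
{"method": "drive_tool", "body": {"moves": [{"claw": -1,"dx": 0.08,"dy": 0.06,"dz": 1,"yaw": 0},{"claw": -1,"dx": 0.05,"dy": 0.05,"dz": 1,"yaw": 0},{"claw": -1,"dx": 0.03,"dy": 0.03,"dz": 1,"yaw": 0},{"claw": -1,"dx": 0.03,"dy": 0.03,"dz": 0.6,"yaw": 0},{"claw": -1,"dx": 0,"dy": 0,"dz": 0,"yaw": 0}]}}

```text
time_s: 10.22
ee_pos: [486.1, -56.6, 84.6]
ee_rot: [178.5, 0.5, 83.6]
force: [-0.4, -0.0, -0.4]
gripper_width: 91.2
```

```bash
python3 plan.py 474.2 -58 26 83.5 5
```

```text
t10.22 [486.1 -56.6  84.6] [178.54   0.49  83.62] F [-0.4 -0.  -0.4] w91.2
dx -0.05 dy -0.20 dz 1.00 yaw 0.01
dx -0.04 dy -0.20 dz 1.00 yaw 0.00
dx -0.05 dy -0.18 dz 0.93 yaw 0.00
dx 0.00 dy -0.00 dz -0.00 yaw 0.00
dx 0.00 dy -0.00 dz -0.00 yaw 0.00
left [-0.1  0.1  0. ]
```

Emit:
{"method": "drive_tool", "body": {"moves": [{"claw": -1,"dx": -0.05,"dy": -0.6,"dz": 0,"yaw": 0},{"claw": -1,"dx": 0,"dy": 0,"dz": 0,"yaw": 0},{"claw": -1,"dx": 0,"dy": -0.05,"dz": 0.4,"yaw": 0},{"claw": -1,"dx": 0,"dy": -0.05,"dz": 0.4,"yaw": 0}]}}

```text
time_s: 10.72
ee_pos: [473.4, -56.4, 69.9]
ee_rot: [178.2, 0.5, 83.6]
force: [-0.0, 0.4, 0.1]
gripper_width: 91.1
```

```bash
python3 plan.py 474.2 -58 26 83.5 5
```

```text
t10.72 [473.4 -56.4  69.9] [178.22   0.5   83.62] F [-0.   0.4  0.1] w91.1
dx -0.03 dy 0.02 dz 1.00 yaw 0.01
dx -0.04 dy 0.02 dz 1.00 yaw 0.00
dx -0.00 dy 0.01 dz 0.20 yaw 0.00
dx -0.00 dy -0.00 dz -0.00 yaw 0.00
dx -0.00 dy -0.00 dz -0.00 yaw 0.00
left [-0.  -0.1  0.1]
```

Emit:
{"method": "drive_tool", "body": {"moves": [{"claw": -1,"dx": -0.05,"dy": 0,"dz": 0.5,"yaw": 0},{"claw": -1,"dx": -0.03,"dy": 0,"dz": 0.5,"yaw": 0},{"claw": -1,"dx": 0,"dy": 0,"dz": 0.5,"yaw": 0},{"claw": -1,"dx": 0,"dy": 0,"dz": 0.3,"yaw": 0},{"claw": -1,"dx": 0,"dy": 0,"dz": 0,"yaw": 0}]}}

```text
time_s: 11.35
ee_pos: [473.6, -58.6, 29.9]
ee_rot: [178.4, 0.5, 83.6]
force: [-0.1, -0.0, -0.1]
gripper_width: 91.2
```

```bash
python3 plan.py 474.2 -58 26 83.5 5
python3 - <<'E'
from workcell import grab_frame
import cv2,pickle
f=grab_frame("scene")
cv2.imwrite("pics/e3.png",cv2.resize(f["color"][130:280,180:380],None,fx=3.9,fy=3.9))
E
```

```text
t11.35 [473.6 -58.6  29.9] [178.4    0.49  83.61] F [-0.1 -0.  -0.1] w91.2
dx 0.03 dy 0.03 dz 0.20 yaw 0.01
dx 0.00 dy -0.00 dz -0.00 yaw 0.00
dx 0.00 dy -0.00 dz -0.00 yaw 0.00
dx 0.00 dy -0.00 dz -0.00 yaw 0.00
dx 0.00 dy -0.00 dz -0.00 yaw 0.00
left [-0.   0.   0.1]
```

View pics/e3.png

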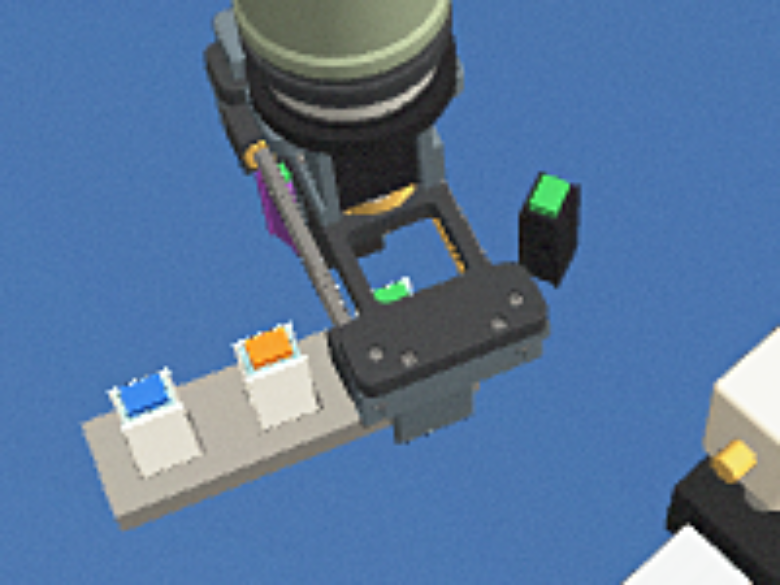

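Emit:
{"method": "drive_tool", "body": {"moves": [{"claw": -1,"dx": 0.03,"dy": 0.03,"dz": 0.2,"yaw": 0},{"claw": 0.2,"dx": 0,"dy": 0,"dz": 0,"yaw": 0},{"claw": 1,"dx": 0,"dy": 0,"dz": 0,"yaw": 0},{"claw": 1,"dx": 0,"dy": 0,"dz": 0,"yaw": 0},{"claw": 1,"dx": 0,"dy": 0,"dz": 0,"yaw": 0}], "grip_force": 12}}

```text
time_s: 12.02
ee_pos: [475.4, -58.1, 26.9]
ee_rot: [178.2, 0.5, 83.6]
force: [-0.0, -0.9, -0.3]
gripper_width: 53.9
```

Emit:
{"method": "drive_tool", "body": {"moves": [{"claw": 1,"dx": 0,"dy": 0,"dz": 0,"yaw": 0},{"claw": 1,"dx": 0,"dy": 0,"dz": 0,"yaw": 0},{"claw": 1,"dx": 0,"dy": 0,"dz": 0,"yaw": 0},{"claw": 1,"dx": 0,"dy": 0,"dz": 0,"yaw": 0}]}}

```text
time_s: 12.52
ee_pos: [475.4, -58.1, 26.9]
ee_rot: [178.2, 0.5, 83.6]
force: [0.9, -0.1, -0.4]
gripper_width: 20.0
```

Emit:
{"method": "drive_tool", "body": {"moves": [{"claw": 1,"dx": 0,"dy": 0,"dz": -0.3,"yaw": 0},{"claw": 1,"dx": 0,"dy": 0,"dz": -0.4,"yaw": 0},{"claw": 1,"dx": 0,"dy": 0,"dz": -0.5,"yaw": 0},{"claw": 1,"dx": 0,"dy": 0,"dz": -0.7,"yaw": 0},{"claw": 1,"dx": 0,"dy": 0,"dz": -0.8,"yaw": 0}]}}

```text
time_s: 13.15
ee_pos: [473.1, -57.4, 83.6]
ee_rot: [178.3, 0.5, 83.6]
force: [-0.4, -0.4, -0.7]
gripper_width: 19.9
```

Emit:
{"method": "drive_tool", "body": {"moves": [{"claw": 1,"dx": 0,"dy": 0,"dz": -1,"yaw": 0},{"claw": 1,"dx": 0,"dy": 0,"dz": -1,"yaw": 0},{"claw": 1,"dx": 0,"dy": 0,"dz": -1,"yaw": 0},{"claw": 1,"dx": 0,"dy": 0,"dz": -1,"yaw": 0},{"claw": 1,"dx": 0,"dy": 0,"dz": -1,"yaw": 0}]}}

```text
time_s: 13.78
ee_pos: [469.4, -56.0, 190.3]
ee_rot: [178.1, 0.5, 83.6]
force: [0.1, 0.5, -1.2]
gripper_width: 19.9
```

```bash
python3 plan.py 619.8 89.5 230 102.1 11
python3 - <<'E'
from workcell import grab_frame
import cv2,pickle
f=grab_frame("scene")
cv2.imwrite("pics/e4.png",cv2.resize(f["color"][60:310,180:460],None,fx=2.3,fy=2.3))
E
```

```text
t13.78 [469.4 -56.  190.3] [178.14   0.49  83.62] F [ 0.1  0.5 -1.2] w19.9
dx 1.00 dy 0.83 dz -0.25 yaw -1.00
dx 0.90 dy 1.00 dz -0.25 yaw -1.00
dx 0.66 dy 1.00 dz -0.23 yaw -0.15
dx 0.62 dy 1.00 dz -0.22 yaw -0.00
dx 0.62 dy 1.00 dz -0.22 yaw -0.00
dx 0.62 dy 1.00 dz -0.22 yaw -0.00
dx 0.63 dy 1.00 dz -0.23 yaw -0.00
dx 0.62 dy 1.00 dz -0.22 yaw -0.00
dx 0.39 dy 0.62 dz -0.14 yaw -0.00
dx -0.00 dy -0.00 dz -0.00 yaw -0.00
dx -0.00 dy -0.00 dz -0.00 yaw -0.00
left [-0.  -0.   0.1]
```

View pics/e4.png

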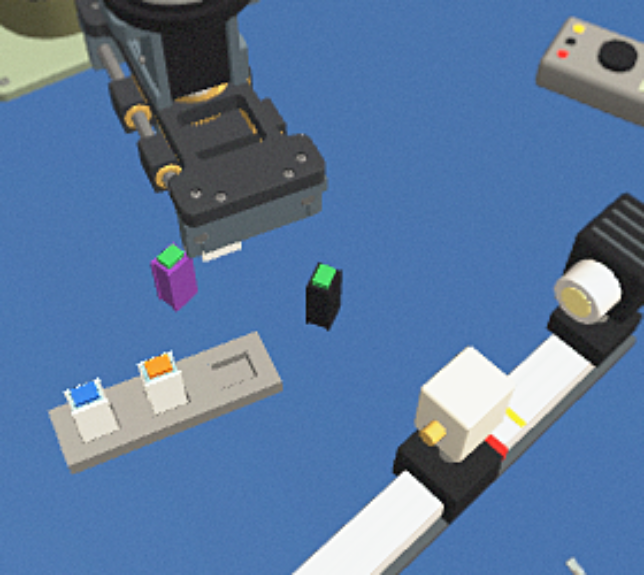

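Emit:
{"method": "drive_tool", "body": {"moves": [{"claw": 1,"dx": 0.9,"dy": 0.75,"dz": -0.4,"yaw": -1},{"claw": 1,"dx": 0.8,"dy": 0.9,"dz": -0.4,"yaw": -1},{"claw": 1,"dx": 0.6,"dy": 0.9,"dz": -0.4,"yaw": -0.15},{"claw": 1,"dx": 0.6,"dy": 0.9,"dz": -0.3,"yaw": 0},{"claw": 1,"dx": 0.6,"dy": 0.9,"dz": -0.2,"yaw": 0}]}}

```text
time_s: 14.45
ee_pos: [549.4, 25.2, 231.7]
ee_rot: [178.0, 1.2, 102.6]
force: [-0.2, -0.2, -0.9]
gripper_width: 20.0
```

```bash
python3 plan.py 619.8 89.5 215 102.1 6
```

```text
t14.45 [549.4  25.2 231.7] [178.01   1.24 102.58] F [-0.2 -0.2 -0.9] w20.0
dx 0.57 dy 1.00 dz 0.20 yaw 0.06
dx 0.59 dy 1.00 dz 0.20 yaw -0.00
dx 0.58 dy 1.00 dz 0.20 yaw -0.00
dx 0.59 dy 1.00 dz 0.21 yaw -0.00
dx 0.07 dy 0.12 dz 0.02 yaw -0.00
dx -0.00 dy -0.00 dz 0.00 yaw -0.00
left [ 0.  -0.  -0.1]
```

Emit:
{"method": "drive_tool", "body": {"moves": [{"claw": 1,"dx": 0.57,"dy": 1,"dz": 0,"yaw": 0.06},{"claw": 1,"dx": 0.58,"dy": 1,"dz": 0,"yaw": 0},{"claw": 1,"dx": 0.58,"dy": 1,"dz": 0,"yaw": 0},{"claw": 1,"dx": 0.55,"dy": 0.9,"dz": 0,"yaw": 0},{"claw": 1,"dx": 0,"dy": 0,"dz": 0,"yaw": 0}]}}

```text
time_s: 15.08
ee_pos: [617.5, 89.2, 233.2]
ee_rot: [178.0, 1.2, 102.1]
force: [0.4, 0.2, -1.7]
gripper_width: 19.6
```

```bash
python3 plan.py 619.8 89.5 215 102.1 4
python3 - <<'E'
from workcell import grab_frame
import cv2,pickle
f=grab_frame("scene");pickle.dump(f,open("pics/s5.pkl","wb"))
cv2.imwrite("pics/e5.png",cv2.resize(f["color"][60:310,250:490],None,fx=2.3,fy=2.3))
E
```

```text
t15.07 [617.5  89.2 233.2] [178.02   1.22 102.13] F [ 0.4  0.2 -1.7] w19.6
dx -0.01 dy 0.12 dz 0.91 yaw 0.00
dx -0.00 dy -0.00 dz 0.00 yaw 0.00
dx -0.00 dy -0.00 dz 0.00 yaw 0.00
dx -0.00 dy -0.00 dz 0.00 yaw 0.00
left [-0.1 -0.  -0. ]
```

View pics/e5.png

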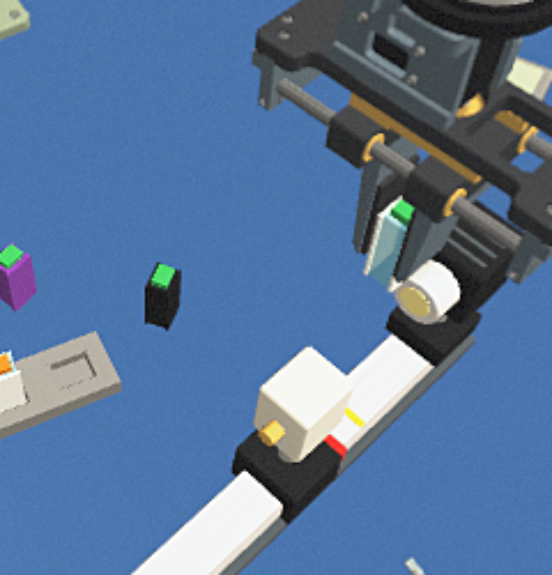

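Emit:
{"method": "drive_tool", "body": {"moves": [{"claw": 1,"dx": 0,"dy": 0.12,"dz": 0.5,"yaw": 0},{"claw": 1,"dx": 0,"dy": 0,"dz": 0.5,"yaw": 0},{"claw": 1,"dx": 0,"dy": 0,"dz": 0.5,"yaw": 0},{"claw": 1,"dx": 0,"dy": 0,"dz": 0.5,"yaw": 0},{"claw": 1,"dx": 0,"dy": 0,"dz": 0,"yaw": 0}]}}

```text
time_s: 15.75
ee_pos: [618.3, 86.4, 189.8]
ee_rot: [178.3, 1.3, 102.0]
force: [0.1, -0.6, -0.9]
gripper_width: 19.8
```

```bash
python3 plan.py 619.8 89.5 180 102.1 4
```

```text
t15.75 [618.3  86.4 189.8] [178.26   1.26 102.01] F [ 0.1 -0.6 -0.9] w19.8
dx 0.13 dy 0.10 dz 0.49 yaw -0.01
dx 0.00 dy 0.00 dz 0.00 yaw -0.00
dx 0.00 dy 0.00 dz 0.00 yaw -0.00
dx 0.00 dy 0.00 dz 0.00 yaw -0.00
left [ 0.1  0.1 -0. ]
```

Emit:
{"method": "drive_tool", "body": {"moves": [{"claw": 1,"dx": 0.1,"dy": 0.1,"dz": -1,"yaw": 0},{"claw": 1,"dx": 0,"dy": 0,"dz": -1,"yaw": 0},{"claw": 1,"dx": 0,"dy": 0,"dz": 0,"yaw": 0}]}}

```text
time_s: 16.12
ee_pos: [618.7, 89.4, 230.7]
ee_rot: [178.2, 1.3, 102.0]
force: [0.2, 0.3, -0.9]
gripper_width: 19.6
```

Emit:
{"method": "drive_tool", "body": {"moves": [{"claw": 1,"dx": 0,"dy": 0,"dz": 0.5,"yaw": 0},{"claw": 1,"dx": 0,"dy": 0,"dz": 0.5,"yaw": 0},{"claw": 1,"dx": 0,"dy": 0,"dz": 0.5,"yaw": 0},{"claw": 1,"dx": 0,"dy": 0,"dz": 0.5,"yaw": 0},{"claw": 1,"dx": 0,"dy": 0,"dz": 0,"yaw": 0}]}}

```text
time_s: 16.75
ee_pos: [618.1, 88.4, 183.8]
ee_rot: [178.7, 1.2, 102.0]
force: [0.3, 0.7, -1.5]
gripper_width: 20.1
```

```bash
python3 plan.py 619.8 89.5 180 102.1 2
```

```text
t16.75 [618.1  88.4 183.8] [178.65   1.23 102.  ] F [ 0.3  0.7 -1.5] w20.1
dx 0.04 dy 0.10 dz 0.19 yaw -0.01
dx -0.00 dy -0.00 dz 0.00 yaw -0.00
left [-0.1 -0.1 -0. ]
```

Emit:
{"method": "drive_tool", "body": {"moves": [{"claw": 1,"dx": 0.04,"dy": 0.05,"dz": -1,"yaw": 0},{"claw": 1,"dx": 0,"dy": 0,"dz": -1,"yaw": 0},{"claw": 1,"dx": 0,"dy": 0,"dz": 0,"yaw": 0}]}}

```text
time_s: 17.12
ee_pos: [618.0, 90.1, 224.3]
ee_rot: [178.7, 1.2, 102.0]
force: [0.3, 0.3, -0.4]
gripper_width: 19.9
```

Emit:
{"method": "drive_tool", "body": {"moves": [{"claw": 1,"dx": 0,"dy": 0,"dz": 0.5,"yaw": 0},{"claw": 1,"dx": 0,"dy": 0,"dz": 0.5,"yaw": 0},{"claw": 1,"dx": 0,"dy": 0,"dz": 0.5,"yaw": 0},{"claw": 1,"dx": 0,"dy": 0,"dz": 0.5,"yaw": 0},{"claw": 1,"dx": 0,"dy": 0,"dz": 0,"yaw": 0}]}}

```text
time_s: 17.75
ee_pos: [617.1, 89.0, 177.4]
ee_rot: [179.1, 1.2, 102.0]
force: [0.1, 0.6, -0.6]
gripper_width: 20.1
```

Emit:
{"method": "drive_tool", "body": {"moves": [{"claw": 1,"dx": 0.04,"dy": 0.05,"dz": -1,"yaw": 0},{"claw": 1,"dx": 0,"dy": 0,"dz": -1,"yaw": 0},{"claw": 1,"dx": 0,"dy": 0,"dz": 0,"yaw": 0}]}}

```text
time_s: 18.12
ee_pos: [617.3, 90.7, 217.9]
ee_rot: [179.1, 1.2, 102.0]
force: [-0.3, 0.8, -1.0]
gripper_width: 20.4
```

Emit:
{"method": "drive_tool", "body": {"moves": [{"claw": 1,"dx": 0,"dy": 0,"dz": 0.5,"yaw": 0},{"claw": 1,"dx": 0,"dy": 0,"dz": 0.5,"yaw": 0},{"claw": 1,"dx": 0,"dy": 0,"dz": 0.5,"yaw": 0},{"claw": 1,"dx": 0,"dy": 0,"dz": 0.5,"yaw": 0},{"claw": 1,"dx": 0,"dy": 0,"dz": 0,"yaw": 0}]}}

```text
time_s: 18.75
ee_pos: [616.0, 89.7, 171.0]
ee_rot: [179.5, 1.2, 102.0]
force: [-1.1, -0.3, -0.6]
gripper_width: 20.0
```

```bash
python3 plan.py 619.8 89.5 160 102.1 3
```

```text
t18.75 [616.   89.7 171. ] [179.48   1.17 102.  ] F [-1.1 -0.3 -0.6] w20.0
dx -0.05 dy 0.18 dz 0.55 yaw -0.01
dx 0.00 dy 0.00 dz 0.00 yaw -0.00
dx 0.00 dy 0.00 dz 0.00 yaw -0.00
left [ 0.1  0.1 -0. ]
```

Emit:
{"method": "drive_tool", "body": {"moves": [{"claw": 1,"dx": -0.05,"dy": 0.18,"dz": 0.4,"yaw": 0},{"claw": 1,"dx": 0,"dy": 0.02,"dz": 0.4,"yaw": 0},{"claw": 1,"dx": 0,"dy": 0.02,"dz": 0.4,"yaw": 0},{"claw": 1,"dx": 0,"dy": 0.02,"dz": 0.4,"yaw": 0},{"claw": 1,"dx": 0,"dy": 0,"dz": 0,"yaw": 0}]}}

```text
time_s: 19.38
ee_pos: [622.1, 89.1, 137.0]
ee_rot: [179.4, 1.2, 102.0]
force: [0.4, 0.1, -0.9]
gripper_width: 19.9
```

```bash
python3 plan.py 619.8 89.5 125 102.1 3
```

```text
t19.38 [622.1  89.1 137. ] [179.44   1.17 102.  ] F [ 0.4  0.1 -0.9] w19.9
dx 0.05 dy -0.11 dz 0.60 yaw -0.01
dx -0.00 dy 0.00 dz 0.00 yaw -0.00
dx -0.00 dy 0.00 dz 0.00 yaw -0.00
left [ 0.  -0.1 -0. ]
```

Emit:
{"method": "drive_tool", "body": {"moves": [{"claw": 1,"dx": 0.05,"dy": -0.08,"dz": 0.3,"yaw": 0},{"claw": 1,"dx": 0,"dy": 0,"dz": 0.2,"yaw": 0},{"claw": 1,"dx": 0,"dy": 0,"dz": 0,"yaw": 0},{"claw": 1,"dx": 0,"dy": 0,"dz": 0,"yaw": 0}]}}

```text
time_s: 19.88
ee_pos: [620.7, 89.7, 126.9]
ee_rot: [179.4, 1.2, 102.0]
force: [0.5, 0.6, -0.8]
gripper_width: 20.2
```

```bash
python3 plan.py 619.8 89.5 125 102.1 3
python3 - <<'E'
from workcell import grab_frame
import cv2,pickle
for n in("scene","top"):
    f=grab_frame(n);pickle.dump(f,open(f"pics/{n}6.pkl","wb"))
    c=f["color"]; c=c[130:290,300:490] if n=="scene" else c[90:200,190:410]
    cv2.imwrite(f"pics/f_{n}.png",cv2.resize(c,None,fx=3.6,fy=3.6,interpolation=cv2.INTER_CUBIC))
E
```

```text
t19.88 [620.7  89.7 126.9] [179.37   1.18 102.  ] F [ 0.5  0.6 -0.8] w20.2
dx 0.00 dy -0.04 dz 0.10 yaw -0.01
dx 0.00 dy -0.00 dz -0.00 yaw -0.00
dx 0.00 dy -0.00 dz -0.00 yaw -0.00
left [-0.1  0.   0.1]
```

View pics/f_scene.png

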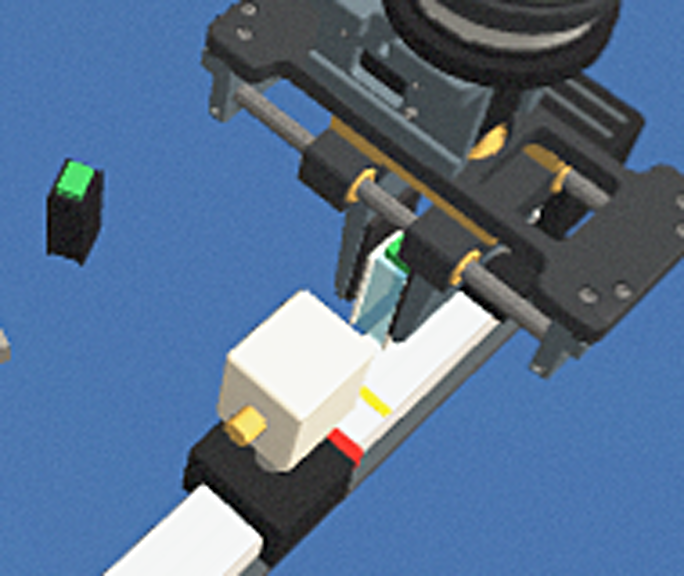

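View pics/f_top.png

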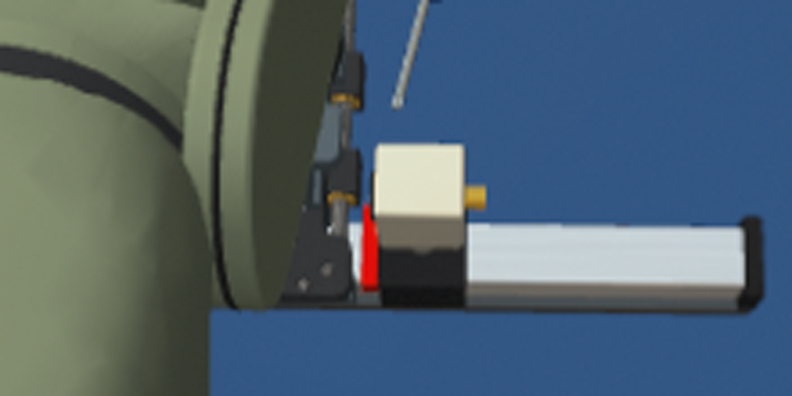

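```bash
cat > fit2.py <<'E'
from h import *
S,T=load("scene6"),load("top6")
pc=lambda a,s,o:(np.array(a)+.5)/s-.5+np.array(o)
oT=pc([(377,144),(463,144),(464,219),(376,215)],3.6,(190,90))
oS=pc([(372,347),(304,290),(228,353),(300,420)],3.6,(300,130))
head=np.array([[20,23,156],[20,-23,156],[-20,-23,156],[-20,23,156]],float)
for q in (130,120):
  H=head+[0,-143+q,0]
  p=[629.4,40.65,np.radians(12.06)]
  print(q,(proj(T,place(p,H)+[-1.3,0,0])-oT).round(1).tolist(),(proj(S,place(p,H[[0,3,2,1]])+[1.3,0,0])-oS).round(1).tolist())
# overlay of expected cell, using TCP
c=(620.7,89.7,np.radians(12.0)); z0=126.9-21
L=[[x,y,z] for z in(z0,z0+52) for x,y in((10,13),(10,-13),(-10,-13),(-10,13))]
im=S["color"][130:290,300:490]; im=cv2.resize(im,None,fx=4,fy=4,interpolation=cv2.INTER_CUBIC)
for u in proj(S,place(c,L)+[1.3,0,0]): cv2.circle(im,tuple(int(v) for v in (u-[300,130]+.5)*4),3,(0,0,255),1)
# yellow line pillar: beam point and line
cv2.imwrite("pics/g1.png",im)
E
python3 fit2.py
```

```text
130 [[-1.0, -0.4], [0.1, 0.0], [-0.5, -0.3], [-1.4, 0.4]] [[2.2, 0.8], [-0.2, -1.2], [-1.2, 0.8], [0.2, 1.0]]
120 [[4.4, -0.3], [5.5, 0.1], [5.0, -0.2], [4.1, 0.5]] [[-2.5, 5.2], [-4.9, 3.0], [-6.2, 5.2], [-4.8, 5.6]]
```

View pics/g1.png

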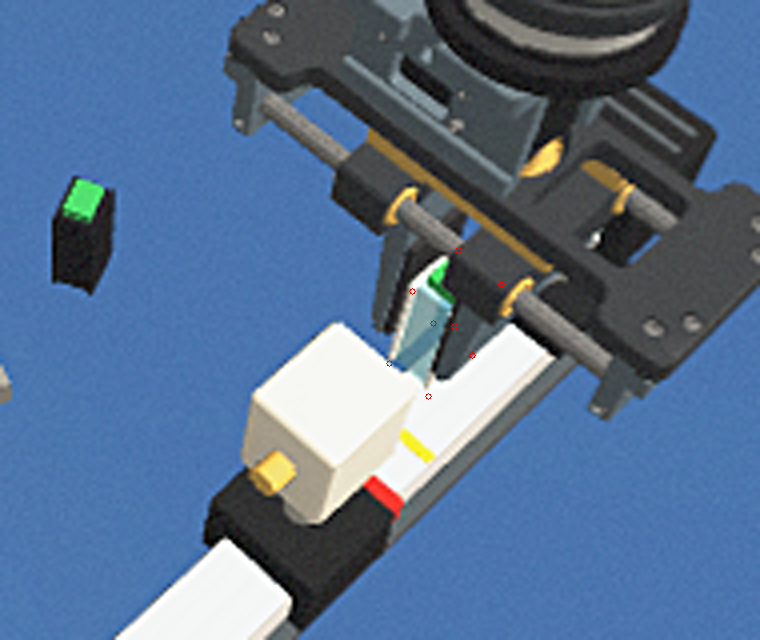

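```bash
cat >> fit2.py <<'E'
im=S["color"][185:240,385:440]; im=cv2.resize(im,None,fx=11,fy=11,interpolation=cv2.INTER_CUBIC)
L+= [[x,y,z0+z] for z in (52,58) for x,y in((6.5,9),(6.5,-9),(-6.5,-9),(-6.5,9))]
for i,u in enumerate(proj(S,place(c,L)+[1.3,0,0])):
  k=tuple(int(v) for v in (u-[385,185]+.5)*11); cv2.circle(im,k,3,(0,0,255) if i<8 else (255,0,255),2); cv2.putText(im,str(i),k,0,.5,(0,0,255))
cv2.imwrite("pics/g2.png",im)
E
python3 fit2.py >/dev/null
```

```text
(no output)
```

View pics/g2.png

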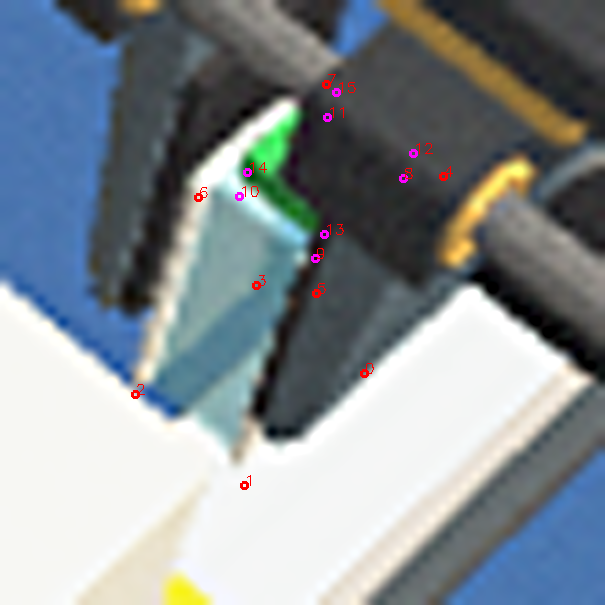

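Emit:
{"method": "drive_tool", "body": {"moves": [{"claw": 1,"dx": 0,"dy": -0.04,"dz": 0.12,"yaw": 0},{"claw": 1,"dx": 0,"dy": 0,"dz": 0,"yaw": 0},{"claw": 1,"dx": 0,"dy": 0,"dz": 0,"yaw": 0}]}}

```text
time_s: 20.35
ee_pos: [620.0, 89.4, 124.6]
ee_rot: [179.3, 1.2, 102.0]
force: [0.1, 0.2, -0.5]
gripper_width: 19.7
```

```bash
python3 plan.py 619.8 89.5 124.9 102.06 1
```

```text
t20.35 [620.   89.4 124.6] [179.34   1.18 102.  ] F [ 0.1  0.2 -0.5] w19.7
dx 0.01 dy -0.01 dz -0.01 yaw -0.01
left [ 0.  -0.1  0.1]
```

Emit:
{"method": "drive_tool", "body": {"moves": [{"claw": 1,"dx": 0,"dy": 0,"dz": 0,"yaw": 0},{"claw": 1,"dx": 0,"dy": 0,"dz": 0,"yaw": 0}]}}

```text
time_s: 20.6
ee_pos: [620.1, 89.4, 124.7]
ee_rot: [179.3, 1.2, 102.0]
force: [1.0, 0.3, -0.6]
gripper_width: 19.8
```

Run:
```python
from workcell import job,telemetry
s=telemetry.state();print(s["ee_pos"],s["ee_rot"],s["gripper_width"],s["force"])
print(job.job_done())
```

```text
[620.097351    89.41879064 124.6948283 ] [179.33442113   1.17894369 101.99877844] 19.782647893082938 [ 1.00829909  0.3313415  -0.58305307]
the job is handed in; nothing more can be done
None
```

I slid the detector carriage up to the red stop, then took the green-capped cell out of the rack by its frosted faces. I handed the job in at about 21 s, still holding the cell in the beam above the yellow line.

- **Carriage:** it stopped where I predicted the end of travel, with the push force rising from about 3 N to 13 N. Both cameras, checked after I released it, put the detector head at the stop to within about 1 px on average (largest corner error 2.3 px).
- **Cell position:** from the gripper pose, the cell's middle is at about (620, 89, 130) mm. The camera and pinch measurements put the target at about (619–620, 89.5, 130) mm. I took the height from the gripper's height at the moment of grasping.
- **Cell angle and grip:** the cell is square to the beam to about 0.1° and leans about 1.3° from upright. The fingers read 19.8 mm and the outside force is about 1 N. I saw no contact with anything else in the last pictures, which were taken just before a final shift of about 2 mm.
- **Other cells:** the picture taken after the lift shows the blue and orange cells still in their pockets.

**Checks that disagreed:**
- The two cameras differ by about 2.5 mm along x, which is roughly their calibration limit.
- In the last scene picture one visible cell corner was about 1.4 px from its predicted place, and the cap corners about 1 px. The gripper and detector head hid the other corners.
- The tool tilted by up to about 2.3° while moving. I brought that down before the final pose, but not to zero.

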